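# Wipe both sides of the griddle scraper

## Robot

A 6-joint arm with a two-finger parallel gripper is mounted at the origin on the work surface. World frame = base frame: x ahead of the robot, y to its left, z up, the work surface at z = 0. Lengths are in m, angles in degrees, forces in N, time in s.
With the tool pointing down it reaches from about 0.375 to 0.9 m from the base axis. Payload 3.1 kg.
Tool frame: the origin (TCP) lies at the very end of the fingers, on their centre line; the grasp point (between the pads) lies 19 mm behind it; z points along the fingers, y is the direction in which the jaws open and shut (so a half turn about z gives the same grasp; the last joint's range is limited). The gripper opens to 87 mm and grips with 3 to 60 N. Pads are 19 mm wide; open, the fingers measure 117 mm over their backs; the gripper's body (75 mm by 190 mm) begins 51 mm behind the grasp point.
Start: joints at [-79.441, 30.224, 82.088, -0, 67.689, -10.227], TCP at [0.222, -0.584, 0.223] pointing down, gripper open.
Joint ranges: [-176.69, 176.69], [-43.24, 126.21], [12.49, 139.97], [-82, 262], [0, 151.66], [-163.58, 163.58]. Speed limits (degrees/s): [159.86, 159.86, 180, 180, 180, 180].

## Interface

Orientations are given as a 3x3 rotation matrix whose columns are the frame's x, y, z axes.
In Python, from rig import readout, capture, camera_model, bot, spot_in, regions_of gives the robot as it stands.
- The arm moves only by the tool send_rows, never from a script. Its argument "moves" is a list that holds one entry, the list of rows, each a list of 7 numbers: the turn, a rotation vector about the tool's x, y, z in degrees, then the shift along the tool's x, y, z in cm, then the opening, from -1 (shut) to 1 (fully open). A call has exactly 5 rows; each row shifts and turns the commanded pose from where the row before left it, along the tool's axes as they then stand; what a row does not reach is not made up. A row lasts 1/10 s, in which the tool goes at most 50 mm and 8.59 degrees, less where a joint would pass 70% of its speed; a pose out of reach is approached as far as the arm can. A call with a gripper value outside its range is refused whole. The fingers move at their own pace and stop on an object; the grip force is fixed at half the most. Time passes only in rows, so rows that do not move let the fingers close, or fill a call up. It gives the time, the measured TCP pose, the force and the opening at its end, in the units of the state.
- readout.read_state(): the state, without advancing time (a new reading comes with each control period).
- capture(name): name is "side" or "top"; returns the picture (480x640x3 uint8, blue, green, red); there is no depth.
- camera_model(name): a dict with "camera_matrix" (3x3 intrinsics, pixels), "pose" (4x4, takes a point from camera to world coordinates). Camera axes: x right, y up, looking along -z (the intrinsics and any distortion apply to the point x, -y, -z); pixel columns grow to the right and rows downward; lengths in m; the calibration is good to about 2 mm. A picture is of the moment at which its call begins. camera_model takes no time and is no camera call.
- bot.hand_in(): hands the job in, once; it reports no verdict.
Trained networks look in the newest picture that a camera, given by its name, has taken for a name from the list of things; names that differ only in an ending like _2 or _b are one class to them, and where a whole thing is asked for, a point or a joint stands for the part that bears it (a point fixed in the world has none). Each returns a list of dicts, best first, with "p" (0 to 1); they miss things now and then, are a little off and sometimes report something else, mostly with a low value. They report only what shows in the picture. A call takes as long as a camera call. They do not tell look-alikes from the thing itself.
- spot_in(camera, thing): "location" ([x, y, z] in m, in world coordinates, good to about 4 mm: the middle of the surface that is visible of it).
- regions_of(camera, thing): "mask" (480x640 bool, what is visible of it).
The state is a dict: "time_s": time; "joint_positions": joint angles; "qvel": joint speeds; "tau": joint torques, N m; "position": TCP position; "tcp_rot": TCP orientation; "force": force on the tool from outside, world axes, zero at the start; "moment": the same for the moment, N m; "opening": opening from 0.0 (shut) to 1.0 (fully open).
Only numpy, scipy, OpenCV 4.12 (cv2) and the standard library are available. Lean on these libraries where they do the work, as an engineer would, in place of code of your own. Each camera call takes 0.05 s, during which the arm holds its last target. There are 200 camera calls.

## Task

Wipe down the griddle scraper before service: take it out of its caddy and draw its blade upwards along the wiping bar of the scrap pan, square to the bar and pressed on it all the way from below the clamp to the edge - the plain underside first, since that carries the fat, then turn the scraper round and wipe the clamp side on the same bar in the same way. Then stand it back in its narrow compartment of the caddy, handle up, and leave the sauce bottle, the dredger and the tongs where they are.

Things in the scene. Friction and masses are not known exactly. Their poses are not given: they have to be found in the camera images.
- scraper: Griddle scraper, 0.32 kg, 200 mm long, standing handle up in the caddy's narrow compartment; may lean up to 0.2 rad over either face. Origin: middle of the blade's bottom edge. z up the scraper, y along the blade's width, +x out of the clamp side, -x out of the plain side. Steel blade 110 mm wide (y), 3 mm thick (x = -1.5 to 1.5 mm), bare and flat on both sides up to z = 80 mm.
- clamp (a point): Middle of the scraper's clamp plate's face (x = 7.5, z = 90 mm in the scraper's frame). The dark plate, 104 mm wide, z = 80 to 100 mm, stands 6 mm proud of the blade on the +x side only and carries two round screw heads (15 mm across, 5 mm high); the -x side is plain there. This side is the clamp side. Axes as the scraper.
- handle (a point): Grip point on the axis of the scraper's handle, 174 mm above the blade's edge. Black handle 32 mm wide (y), 20 mm thick (x), from z = 108 to 200 mm, centred over the blade; a tang 34 x 10 mm joins it to the blade. Best gripped from above across the 20 mm. Axes as the scraper.
- pan: Stainless scrap pan, fixed, open on top, 162 mm (x) by 176 mm (y), 68 mm high, walls and floor 3 mm. Origin: middle of the underside; z up, +x to the side with the wiping bar. A folded bracket over the +x rim carries the bar; its solid sheet slopes down behind the bar, so only the bar's -x side is usable. There the pan is clear for 125 mm. Nothing of it is higher than 100 mm.
- bar_mid (a point): Middle of the wiping bar's axis: 55 mm from the pan's origin along the pan's +x, 95 mm above the table. Axes as the pan.
- bar: The wiping bar: a rigid, fixed, level round steel bar 10 mm in diameter, 178 mm long (154 mm clear between the bracket's cheeks, which hold it and end level with its top), along the pan's y axis. Origin and axes as bar_mid.
- caddy: Fixed tool caddy of folded steel sheet. Origin: underside, below the middle of the narrow compartment; z up, y along it. Narrow compartment: inside 28 mm (x) by 136 mm (y), 82 mm high, with long lips flaring to about 48 mm apart at 97 mm high. On its +x side a wider bay filled by a grey griddle brick, 96 mm high. Whole: x = -28 to 90 mm, y = -70 to 70 mm.
- slot (a point): Middle of the floor of the caddy's narrow compartment, 4 mm above the table: the scraper's edge stands on this floor. Axes as the caddy.
- sauce_bottle: White plastic squeeze bottle for sauce with a pointed nozzle, 60 mm in diameter, 190 mm high, upright beyond the pan and caddy. Origin: middle of its base.
- dredger: Aluminium seasoning dredger, 76 mm in diameter, 116 mm high, upright on the table. Origin: middle of its base.
- tongs: Steel serving tongs lying flat on the table, 290 mm long, 75 mm wide, 18 mm high. Origin: middle of the underside; x along their length.
Not all that is in view belongs to the job. Leave any orange look-alike of the scraper alone.

How it is judged (in metres and radians):
On the way, in this order (a step that is already met when the one before it is completed fails the run):
1. the plain side of the blade presses on the wiping bar (over 1 N, lined up with the bar within 0.2 rad and centred on it within 30 mm), the bar high on the blade (46 to 79 mm above its edge) (contact force between scraper and bar above 1 N and x of bar_mid in the frame of scraper below 0 m and z of bar_mid in the frame of scraper between 0.046 and 0.079 m and y of bar_mid in the frame of scraper between -0.03 and 0.03 m and angle between the y axis of scraper and the y axis of pan, either way round below 0.2 rad), for 0.1 s.
2. the plain side of the blade presses on the wiping bar (over 1 N, lined up with the bar within 0.2 rad and centred on it within 30 mm), the bar at mid-blade (25 to 42 mm above its edge) (contact force between scraper and bar above 1 N and x of bar_mid in the frame of scraper below 0 m and z of bar_mid in the frame of scraper between 0.025 and 0.042 m and y of bar_mid in the frame of scraper between -0.03 and 0.03 m and angle between the y axis of scraper and the y axis of pan, either way round below 0.2 rad), for 0.1 s.
3. the plain side of the blade presses on the wiping bar (over 1 N, lined up with the bar within 0.2 rad and centred on it within 30 mm), the bar near the edge (2 to 20 mm above it) (contact force between scraper and bar above 1 N and x of bar_mid in the frame of scraper below 0 m and z of bar_mid in the frame of scraper between 0.002 and 0.02 m and y of bar_mid in the frame of scraper between -0.03 and 0.03 m and angle between the y axis of scraper and the y axis of pan, either way round below 0.2 rad), for 0.1 s.
4. the clamp side of the blade presses on the wiping bar (over 1 N, lined up with the bar within 0.2 rad and centred on it within 30 mm), the bar high on the blade (46 to 79 mm above its edge) (contact force between scraper and bar above 1 N and x of bar_mid in the frame of scraper above 0 m and z of bar_mid in the frame of scraper between 0.046 and 0.079 m and y of bar_mid in the frame of scraper between -0.03 and 0.03 m and angle between the y axis of scraper and the y axis of pan, either way round below 0.2 rad), for 0.1 s.
5. the clamp side of the blade presses on the wiping bar (over 1 N, lined up with the bar within 0.2 rad and centred on it within 30 mm), the bar at mid-blade (25 to 42 mm above its edge) (contact force between scraper and bar above 1 N and x of bar_mid in the frame of scraper above 0 m and z of bar_mid in the frame of scraper between 0.025 and 0.042 m and y of bar_mid in the frame of scraper between -0.03 and 0.03 m and angle between the y axis of scraper and the y axis of pan, either way round below 0.2 rad), for 0.1 s.
6. the clamp side of the blade presses on the wiping bar (over 1 N, lined up with the bar within 0.2 rad and centred on it within 30 mm), the bar near the edge (2 to 20 mm above it) (contact force between scraper and bar above 1 N and x of bar_mid in the frame of scraper above 0 m and z of bar_mid in the frame of scraper between 0.002 and 0.02 m and y of bar_mid in the frame of scraper between -0.03 and 0.03 m and angle between the y axis of scraper and the y axis of pan, either way round below 0.2 rad), for 0.1 s.
At the end, for the whole second after the job is handed in: After both faces have been wiped in order, the scraper stands in the narrow compartment of the caddy: its edge on the compartment's floor (within 15 mm), within 16 mm (across) and 20 mm (along) of the compartment's middle, handle up with less than 0.4 rad of lean, at rest and released (x of scraper in the frame of slot between -0.016 and 0.016 m and y of scraper in the frame of slot between -0.02 and 0.02 m and z of scraper in the frame of slot between -0.005 and 0.015 m and angle between scraper's own z axis and vertical below 0.4 rad and linear speed of scraper below 0.03 m/s); the robot touches nothing.
It fails at once if the sauce bottle is shifted by more than 30 mm or tipped (distance of sauce_bottle from where it was at the start of the episode above 0.03 m or angle between sauce_bottle's own z axis and vertical above 0.5 rad).
It fails at once if the dredger is shifted by more than 30 mm or tipped (distance of dredger from where it was at the start of the episode above 0.03 m or angle between dredger's own z axis and vertical above 0.5 rad).
It fails at once if the tongs is shifted by more than 30 mm or tipped (distance of tongs from where it was at the start of the episode above 0.03 m or angle between tongs's own z axis and vertical above 0.5 rad).
It also fails if it takes over 72 s, if anything falls off the work surface, if the arm or the gripper's body presses on something with over 40 N, if the wrist force passes 120 N, or if a joint passes its speed limit or range.

## Working session

There is one attempt and no reset: what is moved stays moved. The work goes in short steps, Python scripts to look and compute and a tool call to move; the robot and the scene stay as the last step left them, time stands still between calls to the robot, and variables do not carry over. Pictures are saved under pics/ and viewed, about 8 in all and at most 12, crops included, and the job is handed in when it is done.

Besides the shell and the picture viewer there is one more tool, called after "Emit:" in YAML: its name, and indented under it one key for each argument. send_rows: Moves the arm, as the interface text tells. Its arguments: {"type":"object","properties":{"moves":{"type":"array","items":{"type":"array","items":{"type":"array","items":{"type":"number"}}}}},"required":["moves"]}

```bash
mkdir -p pics; ls
python3 - <<'E'
from rig import readout, capture, camera_model, bot, spot_in, regions_of
import cv2,numpy as np
for c in ("side","top"):
    im=capture(c); cv2.imwrite(f"pics/{c}0.png",im)
    m=camera_model(c); print(c,{k:np.round(v,4).tolist() if not isinstance(v,str) else v for k,v in m.items()})
    for t in ["scraper","clamp","handle","pan","bar","caddy","sauce_bottle","dredger","tongs"]:
        try: print(t,[(np.round(d["location"],3).tolist(),round(d["p"],2)) for d in spot_in(c,t)[:4]])
        except Exception as e: print(t,e)
print(readout.read_state())
E
```

```text
pics
side {'camera_matrix': [[488.0264, 0.0, 319.9004], [0.0, 488.0264, 238.0956], [0.0, 0.0, 1.0]], 'pose': [[-0.9427, 0.2077, -0.2611, 0.2284], [-0.3335, -0.5628, 0.7563, 1.0518], [0.0102, 0.8001, 0.5998, 0.9858], [0.0, 0.0, 0.0, 1.0]]}
scraper [([0.532, -0.175, 0.114], 0.75), ([0.622, 0.184, 0.103], 0.72), ([0.342, -0.162, 0.007], 0.67)]
clamp [([0.53, -0.174, 0.119], 0.95), ([0.343, -0.16, 0.009], 0.83), ([0.425, -0.439, 0.008], 0.82)]
handle [([0.532, -0.172, 0.119], 0.95), ([0.424, -0.439, 0.009], 0.7), ([0.346, -0.167, 0.008], 0.6)]
pan [([0.583, 0.151, 0.029], 0.82), ([0.63, -0.424, 0.08], 0.56)]
bar [([0.621, 0.186, 0.1], 0.72)]
caddy [([0.565, -0.128, 0.066], 0.73)]
sauce_bottle [([0.722, 0.025, 0.095], 0.73)]
dredger [([0.632, -0.422, 0.083], 0.84), ([0.534, -0.175, 0.117], 0.49)]
tongs [([0.66, 0.445, 0.012], 0.6)]
top {'camera_matrix': [[531.4639, 0.0, 317.3904], [0.0, 531.4639, 237.9978], [0.0, 0.0, 1.0]], 'pose': [[0.0214, 0.9808, -0.1937, 0.3003], [-0.9997, 0.0227, 0.0044, -0.0014], [0.0087, 0.1935, 0.9811, 1.6331], [0.0, 0.0, 0.0, 1.0]]}
scraper [([0.536, -0.187, 0.0
[... 735 characters left out ...]
,  8.20881851e+01,  3.19426293e-03,
        6.76907640e+01, -1.02276889e+01]), 'qvel': array([-0.11339141, -0.07177361, -0.03789623, -0.08198721, -0.1202543 ,
       -0.01431203]), 'tau': array([ 6.18867616e-04, -4.40022361e+01, -1.76988834e+01,  6.32271473e-02,
        5.03404462e-02, -1.37798816e-05]), 'position': array([ 0.2218106 , -0.5842834 ,  0.22257652]), 'tcp_rot': array([[ 9.34932888e-01,  3.54824594e-01,  5.20388813e-05],
       [ 3.54824594e-01, -9.34932889e-01,  2.28848138e-06],
       [ 4.94648711e-05,  1.63250984e-05, -9.99999999e-01]]), 'force': array([0.37021962, 0.14378104, 0.51347248]), 'moment': array([ 0.01623612, -0.03082033,  0.07844138]), 'opening': 1.002318896634082}
```

View pics/side0.png

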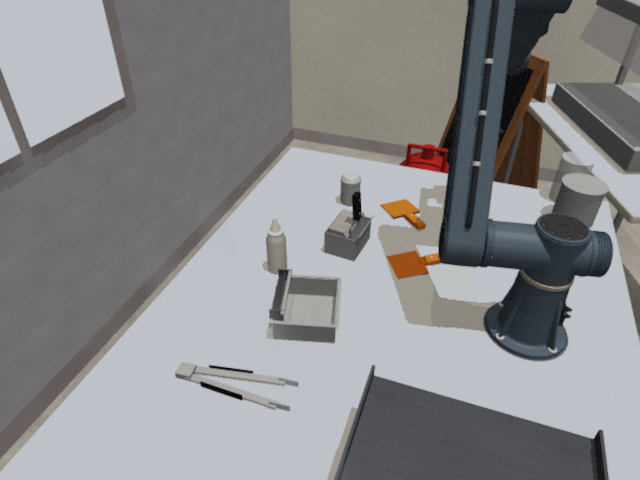

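View pics/top0.png

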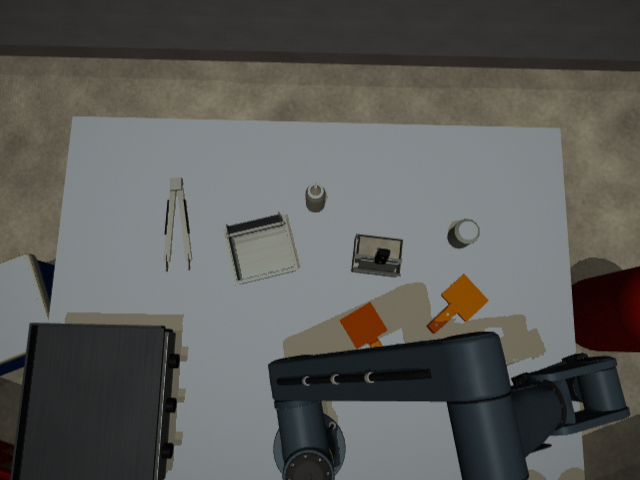

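The true scraper stands in the caddy: black handle at side (357,205) and top (382,256). Two orange look-alikes lie on the table at top (363,325) and (465,297), which are side (408,263) and (402,210), and I'll leave those alone. Bottle at top (316,197), pan at (262,248), dredger at (465,232), tongs at (177,225). Next, one close crop to check the choice.

Run:
```python
import cv2,numpy as np
s=cv2.imread("pics/side0.png");t=cv2.imread("pics/top0.png")
f=lambda i,x,y,w,h:cv2.resize(i[y:y+h,x:x+w],(400,300),interpolation=cv2.INTER_CUBIC)
cv2.imwrite("pics/c1.png",np.vstack([np.hstack([f(s,310,182,80,60+20-20),f(t,337,216,80,60)]),np.hstack([f(s,260,260,100,75),f(t,212,207,100,75)])]))
```

```text
(no output)
```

View pics/c1.png

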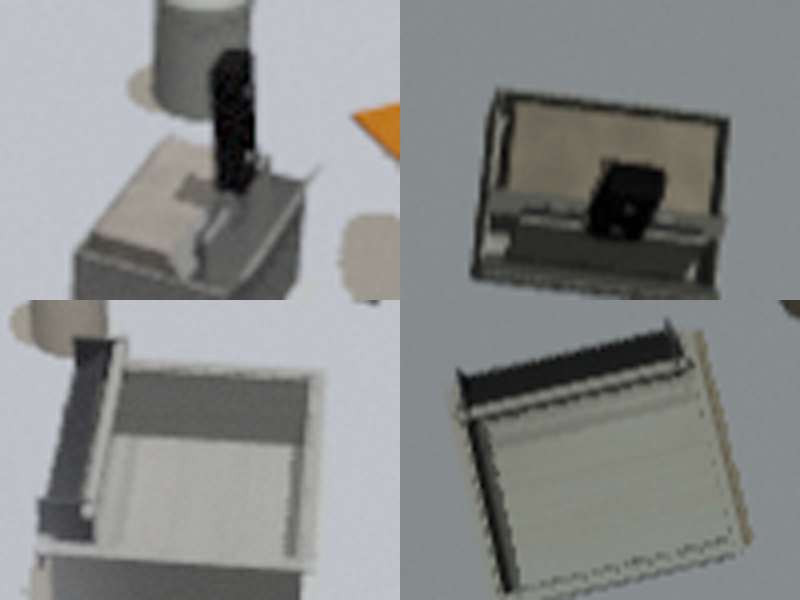

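The crop agrees: the black-handled scraper stands in the compartment on the robot's side of the caddy, leaning towards the brick (+x). The bar runs along the far rim of the pan, at about (227,235)-(284,223) in top view. Now fitting the poses.

```bash
cat > h.py <<'E'
import numpy as np,cv2
from scipy.optimize import least_squares,minimize
from rig import camera_model
M={c:camera_model(c) for c in("side","top")}
def proj(c,P):
    K=np.array(M[c]["camera_matrix"]);T=np.array(M[c]["pose"]);q=(np.atleast_2d(P)-T[:3,3])@T[:3,:3]
    q=q*[1,-1,-1];u=q@K.T;return u[:,:2]/u[:,2:]
def rz(a):c,s=np.cos(a),np.sin(a);return np.array([[c,-s,0],[s,c,0],[0,0,1]])
def ry(a):c,s=np.cos(a),np.sin(a);return np.array([[c,0,s],[0,1,0],[-s,0,c]])
def box(x0,x1,y0,y1,z0,z1):return np.array([[x,y,z] for x in(x0,x1) for y in(y0,y1) for z in(z0,z1)])
def fitpts(L,p0):
    def f(p):return np.concatenate([(proj(c,(rz(p[2])@np.array(P)+[p[0],p[1],0]))-uv).ravel() for c,P,uv in L])
    r=least_squares(f,p0,loss="soft_l1");return r.x,np.round(r.fun.reshape(-1,2),1)
E
cat > fit.py <<'E'
from h import *
pan=[("top",[.055,.089,.1],(227.5,235)),("top",[.055,-.089,.1],(284.5,223.2)),("top",[-.081,.088,.068],(239,280)),("top",[-.081,-.088,.068],(299,267.5)),
("side",[.055,-.089,.1],(290,271.5)),("side",[.055,.089,.1],(282,312)),("side",[-.081,-.088,.068],(340,279)),("side",[-.081,.088,.068],(339,326))]
p,r=fitpts(pan,[.58,.16,.2]);print("pan",p,np.degrees(p[2]),r.tolist());print("bar",rz(p[2])@[.055,0,.095]+[p[0],p[1],0])
cad=[("top",[.09,.07,.097],(357,234.4)),("top",[.09,-.07,.097],(402.6,239.6)),("top",[-.026,.07,.097],(351.4,271)),("top",[-.026,-.07,.097],(400,275.4))]
q,r=fitpts(cad,[.54,-.18,-.1]);print("caddy",q,np.degrees(q[2]),r.tolist())
# handle silhouette: dark pixels
obs={}
for c,(x,y,w,h) in {"side":(345,188,25,36),"top":(370,246,24,22)}.items():
    g=cv2.imread(f"pics/{c}0.png").max(2);m=np.zeros((480,640));m[y:y+h,x:x+w]=g[y:y+h,x:x+w]<45;obs[c]=m
    print(c,m.sum(), np.argwhere(m>0).min(0),np.argwhere(m>0).max(0))
def sil(c,P):
    h=cv2.convexHull((proj(c,P)*16).astype(np.float32))/16
    m=np.zeros((480*1,640),np.uint8);cv2.fillConvexPoly(m,np.round(h*256).astype(np.int32),255,cv2.LINE_AA,8);return m/255.
B=box(-.01,.01,-.016,.016,.108,.2)
def cost(p):
    s=0;R=rz(p[2])@ry(p[3])
    for c in obs:s+=np.abs(sil(c,B@R.T+[p[0],p[1],.004])-obs[c]).sum()/obs[c].sum()
    return s
best=None
for l in(-.2,0,.2):
    o=minimize(cost,[q[0],q[1],q[2],l],method="Nelder-Mead",options=dict(initial_simplex=np.array([q[0],q[1],q[2],l])+np.vstack([np.zeros(4),np.diag([.02,.02,.15,.15])]),maxiter=600))
    print(o.x,o.fun)
    if best is None or o.fun<best.fun:best=o
p=best.x;R=rz(p[2])@ry(p[3]);print("grip",R@[0,0,.174]+[p[0],p[1],.004],"top",R@[0,0,.2]+[p[0],p[1],.004])
E
python3 fit.py
```

```text
pan [0.57065957 0.15877247 0.2701393 ] 15.47784173024061 [[-1.2, 2.0], [0.7, -0.7], [-0.7, 2.9], [-2.8, 0.9], [0.5, -5.2], [0.2, -0.2], [-1.5, -1.3], [-3.2, -2.4]]
bar [0.62366492 0.17345009 0.095     ]
caddy [ 0.52489415 -0.18297329 -0.10058259] -5.762958054038693 [[-0.9, -1.5], [0.7, -0.9], [0.4, 0.7], [-0.3, 2.1]]
side 195.0 [192 352] [220 360]
top 282.0 [249 370] [267 393]
[ 0.51994427 -0.19173861  0.31289684  0.1185681 ] 0.6652676957307746
[ 0.52033715 -0.19143258  0.3116993   0.11530621] 0.6655011071531722
[ 0.52045486 -0.1929627   0.31270807  0.11694052] 0.6658524009712996
grip [ 0.53952744 -0.18540297  0.17677835] top [ 0.54245367 -0.18445627  0.20259581]
```

```bash
sed -i 's/<45/<28/' fit.py; sed -i 's/("side",\[.055,-.089,.1\],(290,271.5)),//' fit.py
cat >> fit.py <<'E'
pp,_=fitpts(pan,[.58,.16,.2])
def draw(c,x,y,s,items):
    im=cv2.imread(f"pics/{c}0.png");w,h=int(400/s),int(300/s);im=cv2.resize(im[y:y+h,x:x+w],(400,300),interpolation=cv2.INTER_CUBIC)
    for P,col in items:
        u=((proj(c,P)-[x,y]+.5)*s).astype(np.int32);cv2.polylines(im,[u],False,col,1)
    return im
def T(p,L):return np.array(L)@rz(p[2]).T+[p[0],p[1],0]
rect=lambda x0,x1,y0,y1,z:[[x0,y0,z],[x1,y0,z],[x1,y1,z],[x0,y1,z],[x0,y0,z]]
I=[(T(pp,rect(-.081,.081,-.088,.088,.068)),(0,0,255)),(T(pp,[[.055,-.089,.095],[.055,.089,.095]]),(0,255,0)),(T(pp,rect(-.081,.081,-.088,.088,0)),(255,0,0))]
J=[(T(q,rect(-.028,.09,-.07,.07,.096)),(0,0,255)),(T(q,rect(-.028,.09,-.07,.07,0)),(255,0,0)),(T(q,rect(-.024,.024,-.068,.068,.097)),(0,255,0))]
Hc=np.array(rect(-.01,.01,-.016,.016,.2)+rect(-.01,.01,-.016,.016,.108)+rect(0,0,-.055,.055,.08))@R.T+[p[0],p[1],.004]
J.append((Hc,(255,0,255)))
cv2.imwrite("pics/o1.png",np.vstack([np.hstack([draw("side",310,182,5,J),draw("top",337,216,5,J)]),np.hstack([draw("side",260,260,4,I),draw("top",212,207,4,I)])]))
E
python3 fit.py
```

```text
pan [0.5704981  0.15759079 0.26138985] 14.97653495893155 [[-0.7, 1.7], [1.4, -0.4], [-0.6, 2.7], [-2.5, 1.2], [0.1, -0.6], [-1.0, -1.4], [-3.3, -2.6]]
bar [0.62362985 0.17180408 0.095     ]
caddy [ 0.52489415 -0.18297329 -0.10058259] -5.762958054038693 [[-0.9, -1.5], [0.7, -0.9], [0.4, 0.7], [-0.3, 2.1]]
side 161.0 [194 353] [219 360]
top 174.0 [249 374] [264 389]
[ 0.52917382 -0.19206362  0.29629527  0.06638888] 1.001725187826255
[ 0.53316361 -0.1931987   0.28277474  0.04615769] 1.0116989124485376
[ 0.52915442 -0.19216328  0.29755259  0.06819231] 1.0043402668413692
grip [ 0.540214   -0.18869325  0.17761669] top [ 0.54186369 -0.18818963  0.20355941]
```

View pics/o1.png

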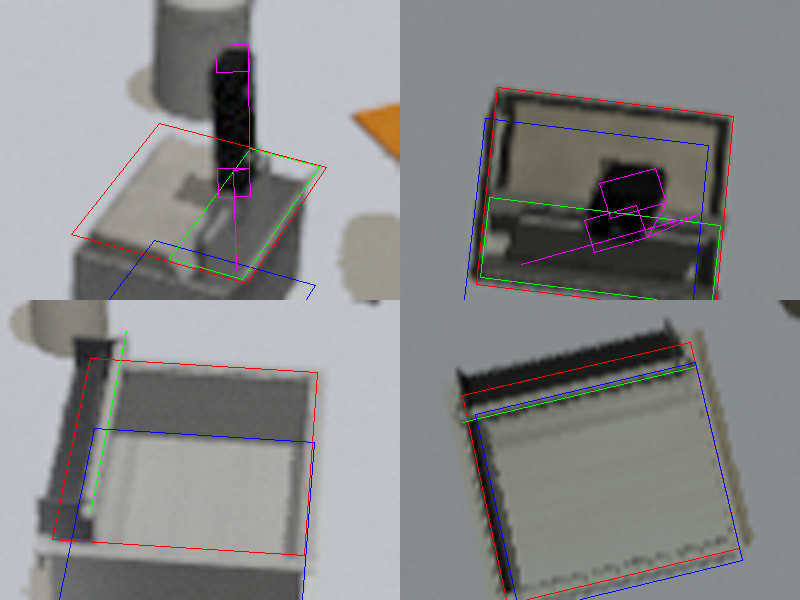

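The overlay matches near the bar and compartment, though the side view is off by 2-3 px. I'm using: bar at about (0.624,0.172), yaw about 13.5°; slot at about (0.528,-0.183), yaw about -6°; handle grip at about (0.542,-0.187). Moving above the handle now.

Emit:
send_rows:
  moves:
    - [[0,0,-6.34,0,0,-0.5,1],[0,0,-6.34,0,0,-0.5,1],[0,0,-6.34,0,0,-0.5,1],[0,0,-6.34,0,0,-0.5,1],[0,0,-6.34,0,0,-0.5,1]]

```text
time_s: 1.5
position: [0.2218, -0.5842, 0.2477]
tcp_rot: [[0.605, 0.796, -0.0], [0.796, -0.605, 0.0], [0.0, -0.0, -1.0]]
force: [-0.5, -0.2, 0.2]
opening: 0.997
```

Emit:
send_rows:
  moves:
    - [[0,0,-6.34,0,0,-0.5,1],[0,0,-6.34,0,0,-0.5,1],[0,0,-6.34,0,0,-0.5,1],[0,0,-6.34,0,0,-0.5,1],[0,0,-6.34,0,0,-0.5,1]]

```text
time_s: 2.0
position: [0.2218, -0.5842, 0.2727]
tcp_rot: [[0.097, 0.995, 0.0], [0.995, -0.097, 0.0], [0.0, 0.0, -1.0]]
force: [0.7, 0.1, 0.3]
opening: 1.003
```

Emit:
send_rows:
  moves:
    - [[0,0,0,2.85,1.86,0,1],[0,0,0,2.85,1.86,0,1],[0,0,0,2.85,1.86,0,1],[0,0,0,2.85,1.86,0,1],[0,0,0,2.85,1.86,0,1]]

```text
time_s: 2.5
position: [0.3295, -0.4509, 0.2727]
tcp_rot: [[0.102, 0.995, 0.0], [0.995, -0.102, -0.0], [-0.0, 0.0, -1.0]]
force: [0.8, -0.2, 0.2]
opening: 0.999
```

Emit:
send_rows:
  moves:
    - [[0,0,0,2.85,1.86,0,1],[0,0,0,2.85,1.86,0,1],[0,0,0,2.85,1.86,0,1],[0,0,0,2.85,1.86,0,1],[0,0,0,2.85,1.86,0,1]]

```text
time_s: 3.0
position: [0.4365, -0.3184, 0.2727]
tcp_rot: [[0.101, 0.995, 0.0], [0.995, -0.101, -0.0], [-0.0, 0.0, -1.0]]
force: [0.7, -0.9, 0.2]
opening: 0.997
```

Emit:
send_rows:
  moves:
    - [[0,0,0,2.85,1.86,0,1],[0,0,0,2.85,1.86,0,1],[0,0,0,2.85,1.86,0,1],[0,0,0,2.85,1.86,0,1],[0,0,0,2.85,1.86,0,1]]

```text
time_s: 3.5
position: [0.5435, -0.186, 0.2727]
tcp_rot: [[0.101, 0.995, 0.0], [0.995, -0.101, -0.0], [-0.0, 0.0, -1.0]]
force: [0.3, -0.8, -0.7]
opening: 1.0
```

```bash
cat > look.py <<'E'
import sys,cv2,numpy as np
from rig import capture
# name side(x,y,w) top(x,y,w)
n=sys.argv[1];a=[int(v) for v in sys.argv[2:]]
f=lambda i,x,y,w:cv2.resize(i[y:y+w,x:x+w],(400,400),interpolation=cv2.INTER_CUBIC)
s=capture("side");t=capture("top");cv2.imwrite(f"pics/{n}_s.png",s);cv2.imwrite(f"pics/{n}_t.png",t)
cv2.imwrite(f"pics/{n}.png",np.hstack([f(s,*a[:3]),f(t,*a[3:])]))
E
python3 look.py l1 310 170 90 330 200 100
```

```text
(no output)
```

View pics/l1.png

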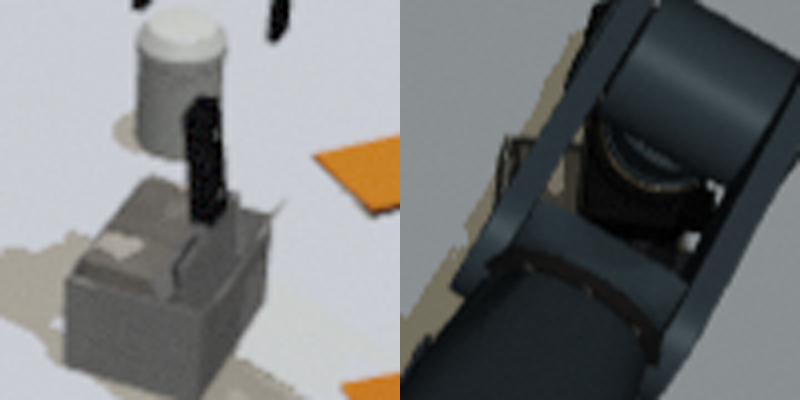

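Run:
```python
from h import *
P=np.array([.5435,-.186,.2727]);y=np.array([.995,-.101,0])
cr=lambda u:(u-[310,170])/.225
print(cr(proj("side",[P-.05*y,P+.05*y,P+[0,0,-.07],P+[0,0,-.07]+.01*y,P+[0,0,-.07]+[0,.01,0]])))
```

```text
[[277.22528381  32.0671323 ]
 [137.79601862  -0.7866623 ]
 [201.07159163 105.1793651 ]
 [187.56710341 101.7920653 ]
 [196.988499   112.41521203]]
```

The picture shows the fingertips at crop (140,0) and (278,35), straddling the handle top at (203,100), which agrees with my projection. The grasp is centred, so I'm descending and closing.

Emit:
send_rows:
  moves:
    - [[0,0,0,0,0,2.8,1],[0,0,0,0,0,2.8,1],[0,0,0,0,0,2.8,1],[0,0,0,0,0,2.0,1],[0,0,0,0,0,1.0,1]]

```text
time_s: 4.1
position: [0.5411, -0.1874, 0.1566]
tcp_rot: [[0.102, 0.995, -0.003], [0.995, -0.102, 0.001], [0.001, -0.003, -1.0]]
force: [0.1, -0.0, 0.0]
opening: 1.001
```

Emit:
send_rows:
  moves:
    - [[0,0,0,0,0,0,-1],[0,0,0,0,0,0,-1],[0,0,0,0,0,0,-1],[0,0,0,0,0,0,-1],[0,0,0,0,0,0,-1]]

```text
time_s: 4.6
position: [0.5431, -0.1875, 0.1594]
tcp_rot: [[0.101, 0.995, 0.001], [0.995, -0.101, -0.001], [-0.001, 0.002, -1.0]]
force: [0.5, -0.9, 1.1]
opening: 0.628
```

Emit:
send_rows:
  moves:
    - [[0,0,0,0,0,0,-1],[0,0,0,0,0,0,-1],[0,0,0,0,0,0,-1],[0,0,0,0,0,0,-1],[0,0,0,0,0,0,-1]]

```text
time_s: 5.1
position: [0.5405, -0.1868, 0.1587]
tcp_rot: [[0.1, 0.995, -0.006], [0.995, -0.1, 0.001], [0.0, -0.006, -1.0]]
force: [-3.5, 0.0, 5.9]
opening: 0.265
```

Emit:
send_rows:
  moves:
    - [[0,0,0,0,0,0,-1],[0,0,0,0,0,0,-1],[0,0,0,0,0,0,-1],[0,0,0,0,0,0,-1],[0,0,0,0,0,0,-1]]

```text
time_s: 5.6
position: [0.5403, -0.1868, 0.1587]
tcp_rot: [[0.1, 0.995, -0.006], [0.995, -0.1, 0.001], [0.0, -0.006, -1.0]]
force: [-3.9, 0.3, 5.8]
opening: 0.263
```

Emit:
send_rows:
  moves:
    - [[0,0,0,0,0,-1,-1],[0,0,0,0,0,-2,-1],[0,0,0,0,0,-3,-1],[0,0,0,0,0,-4,-1],[0,0,0,0,0,-4,-1]]

```text
time_s: 6.1
position: [0.5423, -0.1868, 0.299]
tcp_rot: [[0.101, 0.995, -0.001], [0.995, -0.101, 0.001], [0.001, -0.001, -1.0]]
force: [1.3, -0.3, -2.6]
opening: 0.227
```

```bash
python3 look.py l2 300 130 110 330 200 100
```

```text
(no output)
```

View pics/l2.png

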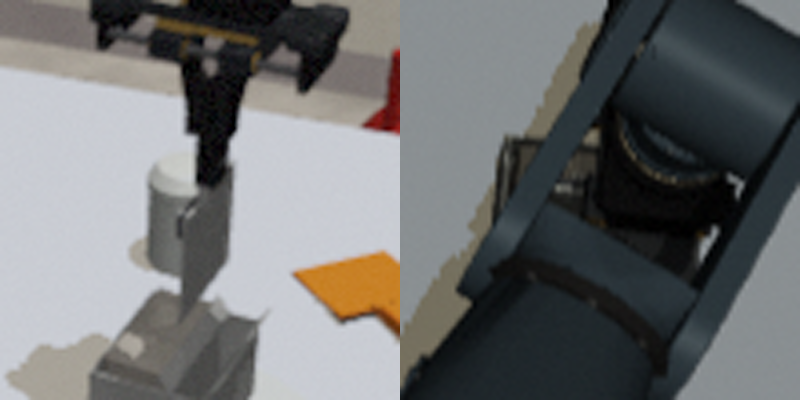

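The picture shows the scraper held upright, 20 mm between the jaws. Its clamp plate sticks out to the left at side crop (183,220), so the clamp faces world +x and the plain side faces the robot. From this grasp the plain side can't reach the bar, because the last joint would need about 182°. I'll set it back twisted 6° in the slot and regrasp it from the other side.

Emit:
send_rows:
  moves:
    - [[0,0,-5.8,0,0,0,-1],[0,0,0,0.3,-1.1,0,-1],[0,0,0,0,0,3,-1],[0,0,0,0,0,3,-1],[0,0,0,0,0,2,-1]]

```text
time_s: 6.7
position: [0.5291, -0.1828, 0.2155]
tcp_rot: [[0.003, 1.0, -0.005], [1.0, -0.003, 0.003], [0.003, -0.005, -1.0]]
force: [0.0, 0.3, -2.8]
opening: 0.23
```

Emit:
send_rows:
  moves:
    - [[0,0,0,0,0,1.6,-1],[0,0,0,0,0,1.6,-1],[0,0,0,0,0,1.4,-1],[0,0,0,0,0,1,-1],[0,0,0,0,0,0,-1]]

```text
time_s: 7.2
position: [0.5298, -0.1833, 0.1605]
tcp_rot: [[0.002, 1.0, -0.004], [1.0, -0.002, 0.003], [0.003, -0.004, -1.0]]
force: [-0.8, 0.9, -2.3]
opening: 0.227
```

Emit:
send_rows:
  moves:
    - [[0,0,0,0,0,0.2,-1],[0,0,0,0,0,0,-1],[0,0,0,0,0,0,0.2],[0,0,0,0,0,0,1],[0,0,0,0,0,0,1]]

```text
time_s: 7.7
position: [0.5328, -0.1848, 0.1615]
tcp_rot: [[0.0, 1.0, 0.003], [1.0, -0.0, -0.002], [-0.002, 0.003, -1.0]]
force: [-0.7, -0.4, -0.3]
opening: 0.417
```

Emit:
send_rows:
  moves:
    - [[0,0,0,0,0,0,1],[0,0,0,0,0,0,1],[0,0,0,0,0,0,1],[0,0,0,0,0,-2,1],[0,0,0,0,0,-3,1]]

```text
time_s: 8.2
position: [0.5304, -0.1835, 0.2092]
tcp_rot: [[0.0, 1.0, -0.004], [1.0, -0.0, 0.003], [0.003, -0.004, -1.0]]
force: [-0.6, -0.1, -0.0]
opening: 0.871
```

Emit:
send_rows:
  moves:
    - [[0,0,0,0,0,-3,1],[0,0,0,0,0,-3,1],[0,0,8.55,0,0,0,1],[0,0,8.55,0,0,0,1],[0,0,8.55,0,0,0,1]]

```text
time_s: 8.7
position: [0.5317, -0.1842, 0.271]
tcp_rot: [[0.439, 0.899, 0.001], [0.899, -0.439, -0.0], [-0.0, 0.001, -1.0]]
force: [-0.5, -0.2, 0.3]
opening: 1.004
```

```bash
python3 look.py l3 310 160 90 330 200 100; python3 -c "
from rig import readout;s=readout.read_state();print(s['joint_positions'],s['position'])"
```

```text
[-3.04876516e+01  2.23060730e+01  8.78553048e+01  2.65606940e-03
  6.98298108e+01 -4.83789880e+00] [ 0.53165556 -0.18418994  0.2706236 ]
```

View pics/l3.png

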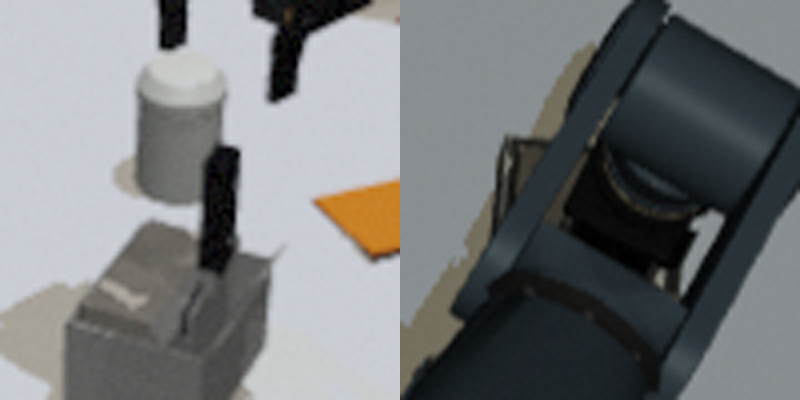

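The picture shows the scraper standing upright in the slot, handle top at crop (222,150), about (0.530,-0.19). It's clear of the open gripper. Now turning the gripper half round and regrasping.

Emit:
send_rows:
  moves:
    - [[0,0,8.55,0,0,0,1],[0,0,8.55,0,0,0,1],[0,0,8.55,0,0,0,1],[0,0,8.55,0,0,0,1],[0,0,8.55,0,0,0,1]]

```text
time_s: 9.3
position: [0.5316, -0.1842, 0.2704]
tcp_rot: [[0.931, 0.366, -0.0], [0.366, -0.931, 0.0], [-0.0, -0.0, -1.0]]
force: [0.9, 0.2, -0.4]
opening: 0.997
```

Emit:
send_rows:
  moves:
    - [[0,0,8.55,0,0,0,1],[0,0,8.55,0,0,0,1],[0,0,8.55,0,0,0,1],[0,0,8.55,0,0,0,1],[0,0,8.55,0,0,0,1]]

```text
time_s: 9.8
position: [0.5316, -0.1842, 0.2703]
tcp_rot: [[0.932, -0.363, -0.0], [-0.363, -0.932, 0.0], [-0.0, -0.0, -1.0]]
force: [-0.9, 0.2, -0.2]
opening: 0.998
```

Emit:
send_rows:
  moves:
    - [[0,0,8.55,0,0,0,1],[0,0,8.55,0,0,0,1],[0,0,8.55,0,0,0,1],[0,0,8.55,0,0,0,1],[0,0,8.55,0,0,0,1]]

```text
time_s: 10.3
position: [0.5316, -0.1842, 0.2704]
tcp_rot: [[0.438, -0.899, -0.0], [-0.899, -0.438, 0.0], [-0.0, 0.0, -1.0]]
force: [-0.0, -0.7, -0.3]
opening: 1.001
```

Emit:
send_rows:
  moves:
    - [[0,0,8.55,0,0,0,1],[0,0,8.55,0,0,0,1],[0,0,8.55,0,0,0,1],[0,0,0,0,0,2,1],[0,0,0,0,0,2,1]]

```text
time_s: 10.8
position: [0.5322, -0.1845, 0.2306]
tcp_rot: [[0.011, -1.0, 0.002], [-1.0, -0.011, -0.001], [0.001, -0.002, -1.0]]
force: [-0.5, 0.7, -0.1]
opening: 0.998
```

Emit:
send_rows:
  moves:
    - [[0,0,0,0,0,3,1],[0,0,0,0,0,2.2,1],[0,0,0,0,0,2,1],[0,0,0,0,0,0,-1],[0,0,0,0,0,0,-1]]

```text
time_s: 11.3
position: [0.5318, -0.1843, 0.1586]
tcp_rot: [[0.009, -1.0, -0.0], [-1.0, -0.009, 0.0], [-0.0, 0.0, -1.0]]
force: [0.8, 0.2, -0.0]
opening: 0.894
```

Emit:
send_rows:
  moves:
    - [[0,0,0,0,0,0,-1],[0,0,0,0,0,0,-1],[0,0,0,0,0,0,-1],[0,0,0,0,0,0,-1],[0,0,0,0,0,0,-1]]

```text
time_s: 11.8
position: [0.5318, -0.1843, 0.1589]
tcp_rot: [[0.008, -1.0, 0.001], [-1.0, -0.008, -0.0], [0.0, -0.001, -1.0]]
force: [-0.3, -0.3, 0.6]
opening: 0.447
```

Emit:
send_rows:
  moves:
    - [[0,0,0,0,0,0,-1],[0,0,0,0,0,0,-1],[0,0,0,0,0,0,-1],[0,0,0,0,0,0,-1],[0,0,0,0,0,0,-1]]

```text
time_s: 12.3
position: [0.531, -0.1842, 0.1585]
tcp_rot: [[0.008, -1.0, -0.002], [-1.0, -0.008, 0.0], [-0.0, 0.002, -1.0]]
force: [-2.0, 0.2, 3.3]
opening: 0.232
```

Gripped at 20 mm with the plain side on tool +y. Lifting, turning, and carrying it to in front of the bar.

Emit:
send_rows:
  moves:
    - [[0,0,0,0,0,-1,-1],[0,0,0,0,0,-2.5,-1],[0,0,0,0,0,-3.5,-1],[0,0,0,0,0,-4,-1],[0,0,0,0,0,-3.5,-1]]

```text
time_s: 12.8
position: [0.5323, -0.1841, 0.3056]
tcp_rot: [[0.008, -1.0, 0.002], [-1.0, -0.008, -0.0], [0.0, -0.002, -1.0]]
force: [1.2, -1.2, -2.4]
opening: 0.228
```

Emit:
send_rows:
  moves:
    - [[0,0,-8.4,0,0,0,-1],[0,0,-8.4,0,0,0,-1],[0,0,-8.4,0,0,0,-1],[0,0,-8.4,0,0,0,-1],[0,0,-8.4,0,0,0,-1]]

```text
time_s: 13.3
position: [0.532, -0.184, 0.3037]
tcp_rot: [[0.68, -0.734, 0.001], [-0.734, -0.68, 0.0], [0.001, -0.001, -1.0]]
force: [-1.0, -0.0, -2.5]
opening: 0.228
```

Emit:
send_rows:
  moves:
    - [[0,0,-8.4,0,0,0,-1],[0,0,-8.4,0,0,0,-1],[0,0,-8.4,0,0,0,-1],[0,0,-8.4,0,0,0,-1],[0,0,-8.4,0,0,0,-1]]

```text
time_s: 13.8
position: [0.532, -0.184, 0.3036]
tcp_rot: [[0.996, -0.09, 0.001], [-0.09, -0.996, 0.0], [0.001, -0.0, -1.0]]
force: [0.4, -1.2, -3.1]
opening: 0.23
```

Emit:
send_rows:
  moves:
    - [[0,0,-8.4,0,0,0,-1],[0,0,-8.4,0,0,0,-1],[0,0,-8.4,0,0,0,-1],[0,0,-8.4,0,0,0,-1],[0,0,-8.4,0,0,0,-1]]

```text
time_s: 14.3
position: [0.5321, -0.184, 0.3036]
tcp_rot: [[0.801, 0.599, 0.001], [0.599, -0.801, 0.0], [0.001, 0.0, -1.0]]
force: [0.5, 0.5, -2.9]
opening: 0.228
```

Emit:
send_rows:
  moves:
    - [[0,0,-8.4,0,0,0,-1],[0,0,-8.4,0,0,0,-1],[0,0,-8.4,0,0,0,-1],[0,0,-8.4,0,0,0,-1],[0,0,-8.4,0,0,0,-1]]

```text
time_s: 14.8
position: [0.532, -0.184, 0.3036]
tcp_rot: [[0.194, 0.981, 0.001], [0.981, -0.194, 0.0], [0.0, 0.001, -1.0]]
force: [-0.1, 0.3, -3.7]
opening: 0.229
```

Emit:
send_rows:
  moves:
    - [[0,0,-8.4,0,0,0,-1],[0,0,-8.4,0,0,0,-1],[0,0,-8.2,0,0,0,-1],[0,0,0,2.5,1.0,0,-1],[0,0,0,3.3,1.36,0,-1]]

```text
time_s: 15.3
position: [0.5417, -0.123, 0.3036]
tcp_rot: [[-0.23, 0.973, 0.001], [0.973, 0.23, -0.0], [-0.001, 0.001, -1.0]]
force: [-0.6, -0.2, -2.7]
opening: 0.228
```

Emit:
send_rows:
  moves:
    - [[0,0,0,3.3,1.36,0,-1],[0,0,0,3.3,1.36,0,-1],[0,0,0,3.3,1.36,0,-1],[0,0,0,3.3,1.36,0,-1],[0,0,0,3.3,1.36,0,-1]]

```text
time_s: 15.8
position: [0.5693, 0.0558, 0.3038]
tcp_rot: [[-0.233, 0.973, 0.001], [0.973, 0.233, 0.001], [0.0, 0.001, -1.0]]
force: [0.2, -0.4, -1.9]
opening: 0.228
```

Emit:
send_rows:
  moves:
    - [[0,0,0,3.3,1.36,0,-1],[0,0,0,3.3,1.36,0,-1],[0,0,0,3.3,1.36,0,-1],[0,0,0,0,0,0,-1],[0,0,0,0,0,0,-1]]

```text
time_s: 16.3
position: [0.5856, 0.1607, 0.3034]
tcp_rot: [[-0.235, 0.972, 0.0], [0.972, 0.235, -0.0], [-0.0, 0.0, -1.0]]
force: [-0.3, -0.9, -2.7]
opening: 0.226
```

```bash
python3 look.py l4 220 170 150 190 160 130
```

```text
(no output)
```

View pics/l4.png

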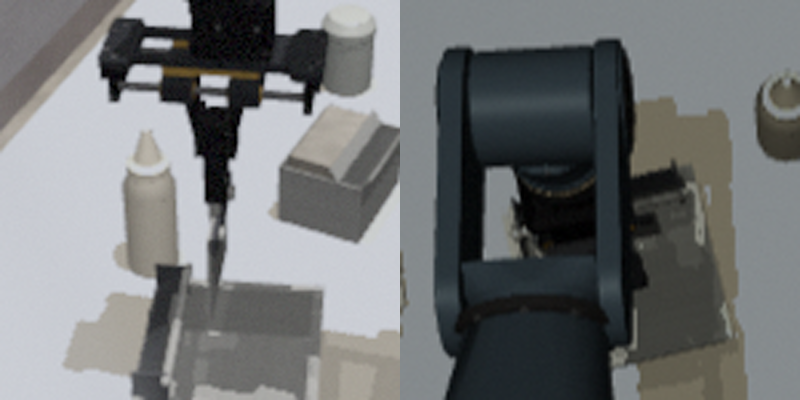

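The side picture shows the blade edge-on, its bottom at crop (210,325) between the bar and the pan wall. The clamp is on the right, away from the bar, so the plain side faces it. Lowering, then closing in on the bar.

Emit:
send_rows:
  moves:
    - [[0,0,0,0,0,3,-1],[0,0,0,0,0,3,-1],[0,0,0,0,0,3,-1],[0,0,0,0,0,2.3,-1],[0,0,0,0,0,1,-1]]

```text
time_s: 16.9
position: [0.5842, 0.1581, 0.1782]
tcp_rot: [[-0.23, 0.973, -0.005], [0.973, 0.23, -0.001], [0.001, -0.005, -1.0]]
force: [-0.6, -0.4, -2.3]
opening: 0.228
```

Emit:
send_rows:
  moves:
    - [[0,0,0,0,0.5,0,-1],[0,0,0,0,0.5,0,-1],[0,0,0,0,0.5,0,-1],[0,0,0,0,0.5,0,-1],[0,0,0,0,0,0,-1]]

```text
time_s: 17.4
position: [0.6068, 0.1646, 0.1816]
tcp_rot: [[-0.233, 0.973, 0.003], [0.973, 0.233, 0.0], [-0.0, 0.003, -1.0]]
force: [-0.6, -0.5, -2.4]
opening: 0.229
```

Emit:
send_rows:
  moves:
    - [[0,0,0,0,0.2,0,-1],[0,0,0,0,0.2,0,-1],[0,0,0,0,0.2,0,-1],[0,0,0,0,0,0,-1],[0,0,0,0,0,0,-1]]

```text
time_s: 17.9
position: [0.6108, 0.1658, 0.1805]
tcp_rot: [[-0.232, 0.973, -0.0], [0.973, 0.232, -0.0], [0.0, -0.0, -1.0]]
force: [-0.3, -0.4, -2.8]
opening: 0.227
```

Emit:
send_rows:
  moves:
    - [[0,0,0,0,0.1,0,-1],[0,0,0,0,0.1,0,-1],[0,0,0,0,0.1,0,-1],[0,0,0,0,0.1,0,-1],[0,0,0,0,0,0,-1]]

```text
time_s: 18.4
position: [0.615, 0.1667, 0.1806]
tcp_rot: [[-0.232, 0.973, 0.0], [0.973, 0.232, 0.0], [-0.0, 0.0, -1.0]]
force: [-0.5, -0.4, -3.5]
opening: 0.224
```

Emit:
send_rows:
  moves:
    - [[0,0,0,0,0.1,0,-1],[0,0,0,0,0.1,0,-1],[0,0,0,0,0,0,-1],[0,0,0,0,0,0,-1],[0,0,0,0,0,0,-1]]

```text
time_s: 18.9
position: [0.6167, 0.1671, 0.1805]
tcp_rot: [[-0.232, 0.973, -0.0], [0.973, 0.232, 0.0], [0.0, -0.0, -1.0]]
force: [0.4, -0.3, -2.0]
opening: 0.226
```

Emit:
send_rows:
  moves:
    - [[0,0,0,0,0.1,0,-1],[0,0,0,0,0.1,0,-1],[0,0,0,0,0,0,-1],[0,0,0,0,0,0,-1],[0,0,0,0,0,0,-1]]

```text
time_s: 19.4
position: [0.6183, 0.1676, 0.1804]
tcp_rot: [[-0.232, 0.973, -0.001], [0.973, 0.232, -0.0], [0.0, -0.001, -1.0]]
force: [-0.8, -0.9, -2.2]
opening: 0.227
```

```bash
python3 -c "
from rig import readout;s=readout.read_state();print(s['force'],s['moment'],s['position'])"
```

```text
[-0.78353406 -0.92354941 -2.218672  ] [-0.11317664  0.1931759   0.04556789] [0.61831077 0.16755694 0.18042698]
```

Emit:
send_rows:
  moves:
    - [[0,0,0,0,0.1,0,-1],[0,0,0,0,0.1,0,-1],[0,0,0,0,0,0,-1],[0,0,0,0,0,0,-1],[0,0,0,0,0,0,-1]]

```text
time_s: 19.9
position: [0.619, 0.1677, 0.1802]
tcp_rot: [[-0.233, 0.972, -0.004], [0.972, 0.233, -0.001], [-0.0, -0.004, -1.0]]
force: [-4.4, -1.5, -0.3]
opening: 0.226
```

```bash
python3 -c "
from rig import readout;s=readout.read_state();print(s['force'],s['moment'],s['position'])"
```

```text
[-4.37698794 -1.53135365 -0.25235186] [-0.39451429  1.25171319  0.26491529] [0.61903694 0.16774369 0.18017521]
```

Contact at about 4.5 N with the bar about 70 mm up the blade. Drawing upwards.

Emit:
send_rows:
  moves:
    - [[0,0,0,0,0,-0.4,-1],[0,0,0,0,0,-0.4,-1],[0,0,0,0,0,-0.4,-1],[0,0,0,0,0,-0.4,-1],[0,0,0,0,0,-0.4,-1]]

```text
time_s: 20.4
position: [0.6191, 0.168, 0.2]
tcp_rot: [[-0.233, 0.972, -0.004], [0.973, 0.233, -0.001], [0.0, -0.004, -1.0]]
force: [-4.6, -0.6, -4.7]
opening: 0.229
```

Emit:
send_rows:
  moves:
    - [[0,0,0,0,0,-0.4,-1],[0,0,0,0,0,-0.4,-1],[0,0,0,0,0,-0.4,-1],[0,0,0,0,0,-0.4,-1],[0,0,0,0,0,0,-1]]

```text
time_s: 20.9
position: [0.6194, 0.1679, 0.2169]
tcp_rot: [[-0.233, 0.972, -0.003], [0.972, 0.233, -0.001], [-0.0, -0.003, -1.0]]
force: [-5.2, -1.7, -1.8]
opening: 0.226
```

Emit:
send_rows:
  moves:
    - [[0,0,0,0,0,-0.4,-1],[0,0,0,0,0,-0.4,-1],[0,0,0,0,0,-0.4,-1],[0,0,0,0,0,-0.4,-1],[0,0,0,0,0,-0.4,-1]]

```text
time_s: 21.4
position: [0.6194, 0.168, 0.2363]
tcp_rot: [[-0.233, 0.973, -0.003], [0.973, 0.233, -0.0], [0.0, -0.003, -1.0]]
force: [-4.4, -1.1, -5.0]
opening: 0.23
```

Emit:
send_rows:
  moves:
    - [[0,0,0,0,0,-0.3,-1],[0,0,0,0,0,-0.3,-1],[0,0,0,0,0,0,-1],[0,0,0,0,0,0,-1],[0,0,0,0,0,0,-1]]

```text
time_s: 21.9
position: [0.6196, 0.168, 0.2429]
tcp_rot: [[-0.233, 0.973, -0.003], [0.973, 0.233, -0.0], [0.0, -0.003, -1.0]]
force: [-5.4, -1.8, -2.4]
opening: 0.225
```

```bash
python3 look.py l5 220 170 150 190 160 130
```

```text
(no output)
```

View pics/l5.png

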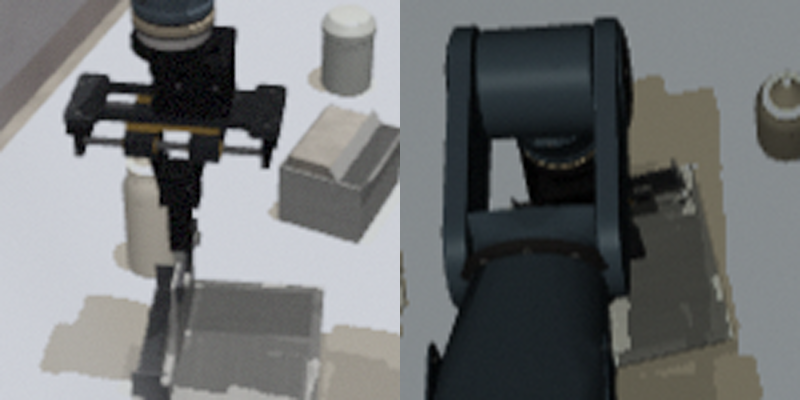

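The picture shows the blade's edge just under the bar top at side crop (180,275), with the bottle and caddy undisturbed. At the end the force was 5.5 N with the bar about 7 mm above the edge, so the plain side is done. Going back to the caddy.

Emit:
send_rows:
  moves:
    - [[0,0,0,0,-2,0,-1],[0,0,0,0,-2,0,-1],[0,0,0,0,0,-3,-1],[0,0,0,0,0,-3,-1],[0,0,6.4,0,0,0,-1]]

```text
time_s: 22.5
position: [0.5885, 0.1598, 0.3101]
tcp_rot: [[-0.119, 0.993, 0.022], [0.993, 0.119, 0.003], [0.001, 0.022, -1.0]]
force: [0.9, 0.6, -1.5]
opening: 0.228
```

Emit:
send_rows:
  moves:
    - [[0,0,6.4,0,0,0,-1],[0,0,6.4,0,0,0,-1],[0,0,0,-2.5,-0.1,0,-1],[0,0,0,-3.5,-0.17,0,-1],[0,0,0,-3.5,-0.17,0,-1]]

```text
time_s: 23.0
position: [0.5716, 0.0641, 0.3049]
tcp_rot: [[0.1, 0.995, 0.011], [0.995, -0.1, 0.0], [0.001, 0.011, -1.0]]
force: [0.4, -0.1, -1.9]
opening: 0.227
```

Emit:
send_rows:
  moves:
    - [[0,0,0,-3.5,-0.17,0,-1],[0,0,0,-3.5,-0.17,0,-1],[0,0,0,-3.5,-0.17,0,-1],[0,0,0,-3.5,-0.17,0,-1],[0,0,0,-3.5,-0.17,0,-1]]

```text
time_s: 23.5
position: [0.5453, -0.1111, 0.3051]
tcp_rot: [[0.102, 0.995, 0.011], [0.995, -0.102, -0.003], [-0.002, 0.012, -1.0]]
force: [0.4, 0.3, -3.1]
opening: 0.226
```

Emit:
send_rows:
  moves:
    - [[0,0,0,-3.5,-0.17,0,-1],[0,0,0,-3.0,-0.17,0,-1],[0,0,0,-1.0,-0.05,0,-1],[0,0,0,0,0,0,-1],[0,0,0,0,0,0,-1]]

```text
time_s: 24.0
position: [0.5316, -0.1824, 0.3034]
tcp_rot: [[0.101, 0.995, 0.003], [0.995, -0.101, -0.0], [0.0, 0.003, -1.0]]
force: [-0.1, -0.2, -2.7]
opening: 0.228
```

```bash
python3 -c "
from rig import readout;s=readout.read_state();print(s['joint_positions'],s['position'],s['tcp_rot'][:,0])"
```

```text
[-30.3781707   20.3264592   85.52768931   0.09368179  73.9704651
 -24.61408917] [ 0.53156926 -0.18237637  0.30335625] [1.00879131e-01 9.94898677e-01 1.55139028e-04]
```

Emit:
send_rows:
  moves:
    - [[0,0,0,0,-0.1,3,-1],[0,0,0,0,0,3,-1],[0,0,0,0,0,2,-1],[0,0,0,0,0,2,-1],[0,0,0,0,0,2,-1]]

```text
time_s: 24.5
position: [0.5306, -0.181, 0.1822]
tcp_rot: [[0.099, 0.995, 0.002], [0.995, -0.099, -0.0], [-0.0, 0.002, -1.0]]
force: [-0.6, 0.7, -2.3]
opening: 0.227
```

Emit:
send_rows:
  moves:
    - [[0,0,0,0,0,1,-1],[0,0,0,0,0,0.8,-1],[0,0,0,0,0,0.5,-1],[0,0,0,0,0,0,-1],[0,0,0,0,0,0,-1]]

```text
time_s: 25.0
position: [0.53, -0.1828, 0.1602]
tcp_rot: [[0.1, 0.995, 0.001], [0.995, -0.1, -0.001], [-0.001, 0.001, -1.0]]
force: [0.6, -0.9, -2.1]
opening: 0.23
```

Emit:
send_rows:
  moves:
    - [[0,0,0,0,0,0.1,-1],[0,0,0,0,0,0,0.2],[0,0,0,0,0,0,1],[0,0,0,0,0,0,1],[0,0,0,0,0,0,1]]

```text
time_s: 25.5
position: [0.5296, -0.1828, 0.1589]
tcp_rot: [[0.1, 0.995, 0.001], [0.995, -0.1, -0.0], [-0.0, 0.001, -1.0]]
force: [-0.8, -0.4, -0.4]
opening: 0.509
```

Emit:
send_rows:
  moves:
    - [[0,0,0,0,0,0,1],[0,0,0,0,0,-2,1],[0,0,0,0,0,-3,1],[0,0,0,0,0,-3,1],[0,0,0,0,0,-3,1]]

```text
time_s: 26.0
position: [0.5292, -0.1826, 0.2696]
tcp_rot: [[0.1, 0.995, -0.0], [0.995, -0.1, 0.0], [0.0, -0.0, -1.0]]
force: [1.3, -0.5, -0.1]
opening: 0.951
```

Emit:
send_rows:
  moves:
    - [[0,0,8.57,0,0,0,1],[0,0,8.57,0,0,0,1],[0,0,8.57,0,0,0,1],[0,0,8.57,0,0,0,1],[0,0,8.57,0,0,0,1]]

```text
time_s: 26.5
position: [0.5293, -0.1826, 0.2686]
tcp_rot: [[0.754, 0.656, -0.0], [0.656, -0.754, 0.0], [0.0, -0.0, -1.0]]
force: [0.7, -0.2, -0.4]
opening: 0.998
```

Emit:
send_rows:
  moves:
    - [[0,0,8.57,0,0,0,1],[0,0,8.57,0,0,0,1],[0,0,8.57,0,0,0,1],[0,0,8.57,0,0,0,1],[0,0,8.57,0,0,0,1]]

```text
time_s: 27.0
position: [0.5293, -0.1826, 0.2685]
tcp_rot: [[0.999, -0.032, -0.0], [-0.032, -0.999, 0.0], [-0.0, -0.0, -1.0]]
force: [-0.1, -0.3, 0.2]
opening: 0.999
```

Emit:
send_rows:
  moves:
    - [[0,0,8.57,0,0,0,1],[0,0,8.57,0,0,0,1],[0,0,8.57,0,0,0,1],[0,0,8.57,0,0,0,1],[0,0,8.57,0,0,0,1]]

```text
time_s: 27.5
position: [0.5293, -0.1826, 0.2685]
tcp_rot: [[0.711, -0.703, -0.0], [-0.703, -0.711, 0.0], [-0.0, 0.0, -1.0]]
force: [-0.5, -0.2, -0.3]
opening: 1.001
```

Emit:
send_rows:
  moves:
    - [[0,0,8.57,0,0,0,1],[0,0,8.57,0,0,0,1],[0,0,8.57,0,0,0,1],[0,0,8.57,0,0,0,1],[0,0,8.57,0,0,0,1]]

```text
time_s: 28.0
position: [0.5293, -0.1826, 0.2685]
tcp_rot: [[0.043, -0.999, -0.0], [-0.999, -0.043, 0.0], [-0.0, 0.0, -1.0]]
force: [0.4, -0.1, 0.5]
opening: 1.0
```

```bash
python3 look.py l6 310 160 90 330 200 100;python3 -c "
from rig import readout;s=readout.read_state();print(s['joint_positions'],s['position'],s['tcp_rot'][:,0])"
```

```text
[-3.04739285e+01  2.22180355e+01  8.83773391e+01  2.22206125e-03
  6.94190795e+01  1.46679738e+02] [ 0.52928231 -0.1826427   0.26848555] [ 4.96438157e-02 -9.98766971e-01 -1.68912945e-04]
```

View pics/l6.png

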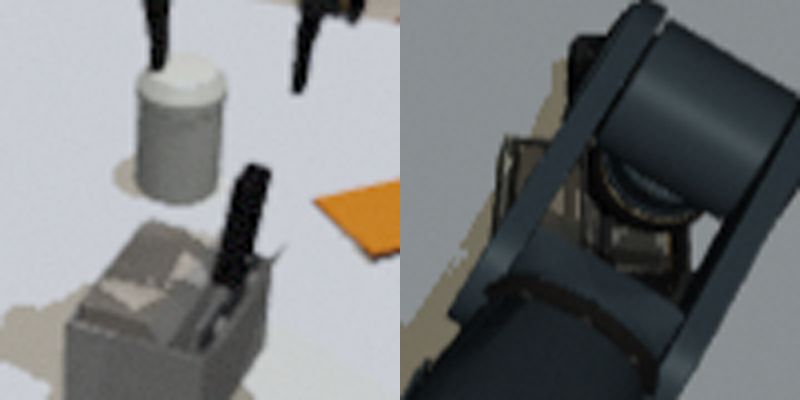

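The picture shows the scraper now leaning towards the robot, handle from about crop (228,280) up to (257,168). Working out its lean so I can match the grasp to it.

Run:
```python
from h import *
im=cv2.imread("pics/l6_s.png").max(2)
m=np.zeros((480,640));x,y,w,h=357,195,16,32;m[y:y+h,x:x+w]=im[y:y+h,x:x+w]<40
rows=[(r,np.flatnonzero(m[r]).mean(),m[r].sum()) for r in range(y,y+h) if m[r].sum()>2];print([(r,round(c,1),int(n)) for r,c,n in rows])
pts=np.array([(c,r) for r,c,n in rows])
B=box(-.01,.01,-.016,.016,.112,.2)
def sil(p):
    R=rz(-.1)@ry(p[2]);P=B@R.T+[p[0],p[1],.004]
    hh=cv2.convexHull(proj("side",P).astype(np.float32));k=np.zeros((480,640),np.uint8);cv2.fillConvexPoly(k,np.round(hh*256).astype(np.int32),255,cv2.LINE_AA,8);return k/255.
for y0 in(-.183,-.188):
    o=min((minimize(lambda q:np.abs(sil([q[0],y0,q[1]])-m).sum(),[x0,l],method="Nelder-Mead",options=dict(initial_simplex=[[x0,l],[x0+.01,l],[x0,l+.1]])) for x0 in(.52,.54) for l in(-.1,-.2)),key=lambda o:o.fun)
    R=rz(-.1)@ry(o.x[1]);print(y0,o.x,o.fun,m.sum(),"grip",R@[0,0,.174]+[o.x[0],y0,.004])
```

```text
[(198, np.float64(367.5), 4), (199, np.float64(367.5), 6), (200, np.float64(366.5), 6), (201, np.float64(366.0), 7), (202, np.float64(366.0), 7), (203, np.float64(365.5), 6), (204, np.float64(365.0), 7), (205, np.float64(365.0), 7), (206, np.float64(365.0), 7), (207, np.float64(364.5), 6), (208, np.float64(364.5), 6), (209, np.float64(364.5), 6), (210, np.float64(364.0), 7), (211, np.float64(363.5), 6), (212, np.float64(363.5), 6), (213, np.float64(363.0), 7), (214, np.float64(363.0), 7), (215, np.float64(363.0), 7), (216, np.float64(363.0), 7), (217, np.float64(361.5), 6), (218, np.float64(361.5), 6), (219, np.float64(362.5), 8), (220, np.float64(361.5), 8), (221, np.float64(361.5), 8), (222, np.float64(361.0), 7), (223, np.float64(361.0), 7), (224, np.float64(362.5), 4)]
-0.183 [ 0.54430585 -0.23602776] 110.4078431372549 180.0 grip [ 0.50382055 -0.17893792  0.17317577]
-0.188 [ 0.5477187  -0.25028253] 117.64313725490196 180.0 grip [ 0.50483809 -0.18369759  0.17257859]
```

Emit:
send_rows:
  moves:
    - [[0,0,8.55,0,0,0,1],[0,0,0,0.5,4.0,0,1],[8.5,0,0,0,0,0,1],[1.5,0,0,0,0,0,1],[0,0,0,0,0,0,1]]

```text
time_s: 28.6
position: [0.4876, -0.1832, 0.2686]
tcp_rot: [[-0.098, -0.98, 0.172], [-0.995, 0.096, -0.017], [-0.0, -0.173, -0.985]]
force: [1.0, 0.4, 0.5]
opening: 1.003
```

```bash
python3 look.py l7 310 160 90 330 200 100
python3 - <<'E'
from h import *
from rig import readout
s=readout.read_state();p,R=s['position'],s['tcp_rot'];print(p,R)
print((proj("side",[p+R[:,2]*.115+k*R[:,1]-R[:,2]*d for k in(-.0435,0,.0435) for d in (0,.04)])-[310,160])/.225)
E
```

```text
[ 0.489563   -0.18415461  0.2690442 ] [[-0.09803876 -0.97997208  0.17332952]
 [-0.99518206  0.09635934 -0.0180982 ]
 [ 0.00103382 -0.17426875 -0.98469758]]
[[187.96717351 192.26254495]
 [200.21293675 146.42050824]
 [244.59264415 216.12113061]
 [257.91206689 170.39573819]
 [301.95554017 240.2904232 ]
 [316.37586938 194.68870595]]
```

View pics/l7.png

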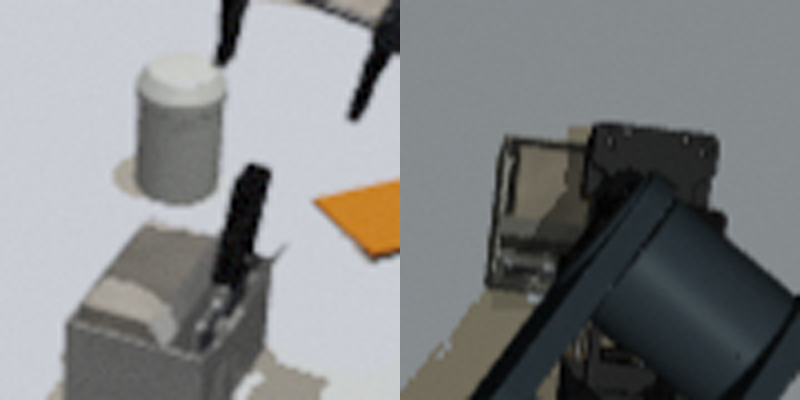

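The projected final grasp line, crop (244,216) to (258,170), lies on the handle, which runs (230,275) to (257,168). Descending along the tool axis.

Emit:
send_rows:
  moves:
    - [[0,0,0,0,0,3,1],[0,0,0,0,0,3,1],[0,0,0,0,0,3,1],[0,0,0,0,0,1.6,1],[0,0,0,0,0,0.7,-1]]

```text
time_s: 29.2
position: [0.5092, -0.1854, 0.1553]
tcp_rot: [[-0.098, -0.981, 0.17], [-0.995, 0.096, -0.016], [-0.001, -0.171, -0.985]]
force: [-0.8, 0.0, -0.2]
opening: 0.963
```

Emit:
send_rows:
  moves:
    - [[0,0,0,0,0,0,-1],[0,0,0,0,0,0,-1],[0,0,0,0,0,0,-1],[0,0,0,0,0,0,-1],[0,0,0,0,0,0,-1]]

```text
time_s: 29.7
position: [0.5089, -0.1859, 0.1581]
tcp_rot: [[-0.1, -0.98, 0.174], [-0.995, 0.098, -0.018], [0.001, -0.175, -0.985]]
force: [-0.1, -0.7, -0.7]
opening: 0.539
```

Emit:
send_rows:
  moves:
    - [[0,0,0,0,0,0,-1],[0,0,0,0,0,0,-1],[0,0,0,0,0,0,-1],[0,0,0,0,0,0,-1],[0,0,0,0,0,0,-1]]

```text
time_s: 30.2
position: [0.508, -0.1853, 0.1568]
tcp_rot: [[-0.099, -0.98, 0.171], [-0.995, 0.098, -0.016], [-0.001, -0.172, -0.985]]
force: [0.5, -0.8, -3.0]
opening: 0.227
```

Emit:
send_rows:
  moves:
    - [[0,0,0,0,0,-1.5,-1],[0,0,0,0,0,-3,-1],[0,0,0,0,0,-3.5,-1],[0,0,0,0,0,-3.5,-1],[0,0,0,0,0,-3.5,-1]]

```text
time_s: 30.7
position: [0.4816, -0.1825, 0.3055]
tcp_rot: [[-0.099, -0.98, 0.171], [-0.995, 0.098, -0.016], [-0.001, -0.172, -0.985]]
force: [0.5, 0.1, -2.3]
opening: 0.228
```

Emit:
send_rows:
  moves:
    - [[-5,0,0,0,0,0,-1],[-5,0,0,0,0,0,-1],[0,0,-8.3,0,0,0,-1],[0,0,-8.3,0,0,0,-1],[0,0,-8.3,0,0,0,-1]]

```text
time_s: 31.2
position: [0.4824, -0.1826, 0.3042]
tcp_rot: [[0.335, -0.942, -0.002], [-0.942, -0.335, 0.001], [-0.001, 0.001, -1.0]]
force: [0.5, -0.3, -1.8]
opening: 0.227
```

Emit:
send_rows:
  moves:
    - [[0,0,-8.3,0,0,0,-1],[0,0,-8.3,0,0,0,-1],[0,0,-8.3,0,0,0,-1],[0,0,-8.3,0,0,0,-1],[0,0,-8.3,0,0,0,-1]]

```text
time_s: 31.7
position: [0.4822, -0.1827, 0.3042]
tcp_rot: [[0.875, -0.484, -0.001], [-0.484, -0.875, 0.001], [-0.002, -0.0, -1.0]]
force: [-1.6, 0.3, -2.8]
opening: 0.226
```

Emit:
send_rows:
  moves:
    - [[0,0,-8.3,0,0,0,-1],[0,0,-8.3,0,0,0,-1],[0,0,-8.3,0,0,0,-1],[0,0,-8.3,0,0,0,-1],[0,0,-8.3,0,0,0,-1]]

```text
time_s: 32.2
position: [0.4822, -0.1827, 0.3043]
tcp_rot: [[0.976, 0.217, -0.001], [0.217, -0.976, 0.001], [-0.001, -0.001, -1.0]]
force: [0.2, -0.3, -2.4]
opening: 0.229
```

Emit:
send_rows:
  moves:
    - [[0,0,-8.3,0,0,0,-1],[0,0,-8.3,0,0,0,-1],[0,0,-8.3,0,0,0,-1],[0,0,-8.3,0,0,0,-1],[0,0,-8.3,0,0,0,-1]]

```text
time_s: 32.7
position: [0.4822, -0.1826, 0.3042]
tcp_rot: [[0.587, 0.809, -0.001], [0.809, -0.587, 0.001], [0.0, -0.002, -1.0]]
force: [0.5, 0.3, -3.1]
opening: 0.228
```

Emit:
send_rows:
  moves:
    - [[0,0,-8.3,0,0,0,-1],[0,0,-8.3,0,0,0,-1],[0,0,-8.3,0,0,0,-1],[0,0,-8.3,0,0,0,-1],[0,0,-8.3,0,0,0,-1]]

```text
time_s: 33.2
position: [0.4822, -0.1826, 0.3042]
tcp_rot: [[-0.096, 0.995, -0.001], [0.995, 0.096, 0.001], [0.001, -0.001, -1.0]]
force: [0.3, 0.2, -2.8]
opening: 0.228
```

Emit:
send_rows:
  moves:
    - [[0,0,-8.3,0,0,0,-1],[0,0,0,2.12,1.19,0,-1],[0,0,0,3.12,1.79,0,-1],[0,0,0,3.12,1.79,0,-1],[0,0,0,3.12,1.79,0,-1]]

```text
time_s: 33.7
position: [0.5194, -0.0548, 0.3043]
tcp_rot: [[-0.232, 0.973, -0.001], [0.973, 0.232, 0.001], [0.001, -0.001, -1.0]]
force: [0.9, -0.7, -3.1]
opening: 0.23
```

Emit:
send_rows:
  moves:
    - [[0,0,0,3.26,1.89,0,-1],[0,0,0,3.26,1.89,0,-1],[0,0,0,3.26,1.89,0,-1],[0,0,0,3.26,1.89,0,-1],[0,0,0,3.26,1.89,0,-1]]

```text
time_s: 34.2
position: [0.5732, 0.126, 0.3041]
tcp_rot: [[-0.233, 0.972, -0.002], [0.972, 0.233, -0.0], [0.0, -0.002, -1.0]]
force: [-0.7, -0.6, -3.2]
opening: 0.227
```

Emit:
send_rows:
  moves:
    - [[0,0,0,3.26,1.89,0,-1],[0,0,0,0,0,0,-1],[0,0,0,0,0,1,-1],[0,0,0,0,0,1,-1],[0,0,0,0,0,0,-1]]

```text
time_s: 34.7
position: [0.5824, 0.1592, 0.2822]
tcp_rot: [[-0.232, 0.973, -0.006], [0.973, 0.232, -0.001], [0.001, -0.006, -1.0]]
force: [-0.4, -0.2, -2.6]
opening: 0.228
```

```bash
python3 look.py l8 220 170 150 190 160 130
```

```text
(no output)
```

View pics/l8.png

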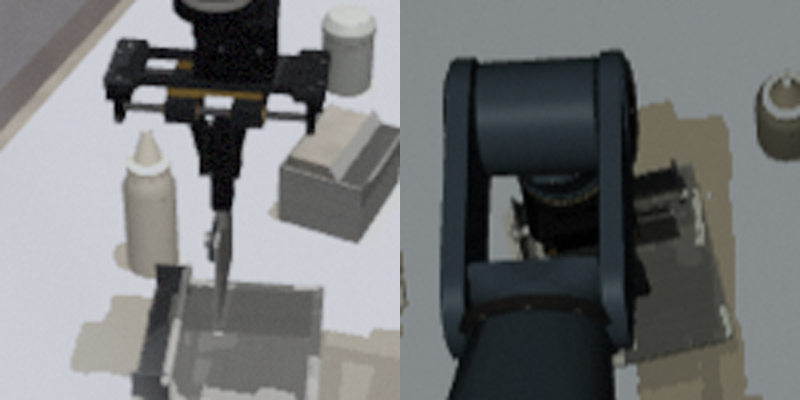

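The picture shows the clamp on the left, facing the bar, at side crop (210,240), with the scraper upright. That was my last allowed view. Lowering so the bar sits about 66 mm up the blade, then approaching.

Emit:
send_rows:
  moves:
    - [[0,0,0,0,0,2.5,-1],[0,0,0,0,0,3,-1],[0,0,0,0,0,2.5,-1],[0,0,0,0,0,1.5,-1],[0,0,0,0,0,0.5,-1]]

```text
time_s: 35.3
position: [0.5834, 0.1597, 0.1834]
tcp_rot: [[-0.232, 0.973, -0.003], [0.973, 0.232, -0.0], [0.0, -0.003, -1.0]]
force: [-0.4, 0.0, -2.2]
opening: 0.231
```

Emit:
send_rows:
  moves:
    - [[0,0,0,0,0.7,0,-1],[0,0,0,0,0.8,0,-1],[0,0,0,0,0.8,0,-1],[0,0,0,0,0.5,0,-1],[0,0,0,0,0,0,-1]]

```text
time_s: 35.8
position: [0.6131, 0.1673, 0.1856]
tcp_rot: [[-0.233, 0.972, 0.002], [0.972, 0.233, 0.0], [-0.0, 0.002, -1.0]]
force: [-0.2, 0.0, -2.7]
opening: 0.224
```

Emit:
send_rows:
  moves:
    - [[0,0,0,0,0.2,0,-1],[0,0,0,0,0.1,0,-1],[0,0,0,0,0,0,-1],[0,0,0,0,0,0,-1],[0,0,0,0,0,0,-1]]

```text
time_s: 36.3
position: [0.6143, 0.1678, 0.185]
tcp_rot: [[-0.233, 0.972, -0.0], [0.972, 0.233, -0.0], [0.0, -0.0, -1.0]]
force: [-0.0, -0.7, -2.4]
opening: 0.228
```

Emit:
send_rows:
  moves:
    - [[0,0,0,0,0.1,0,-1],[0,0,0,0,0.1,0,-1],[0,0,0,0,0.1,0,-1],[0,0,0,0,0,0,-1],[0,0,0,0,0,0,-1]]

```text
time_s: 36.8
position: [0.6174, 0.1685, 0.185]
tcp_rot: [[-0.233, 0.972, -0.0], [0.972, 0.233, -0.0], [0.0, -0.0, -1.0]]
force: [0.1, -0.2, -1.9]
opening: 0.224
```

Emit:
send_rows:
  moves:
    - [[0,0,0,0,0.1,0,-1],[0,0,0,0,0.1,0,-1],[0,0,0,0,0,0,-1],[0,0,0,0,0,0,-1],[0,0,0,0,0,0,-1]]

```text
time_s: 37.3
position: [0.6189, 0.1689, 0.1848]
tcp_rot: [[-0.233, 0.972, -0.001], [0.972, 0.233, -0.0], [0.0, -0.001, -1.0]]
force: [-2.8, -0.0, -2.3]
opening: 0.229
```

Contact at about 2.5 N. One more millimetre of press.

Emit:
send_rows:
  moves:
    - [[0,0,0,0,0.1,0,-1],[0,0,0,0,0.05,0,-1],[0,0,0,0,0,0,-1],[0,0,0,0,0,0,-1],[0,0,0,0,0,0,-1]]

```text
time_s: 37.8
position: [0.6195, 0.169, 0.1847]
tcp_rot: [[-0.234, 0.972, -0.003], [0.972, 0.234, -0.001], [0.0, -0.003, -1.0]]
force: [-4.5, -1.5, 0.4]
opening: 0.228
```

Emit:
send_rows:
  moves:
    - [[0,0,0,0,0,-0.4,-1],[0,0,0,0,0,-0.4,-1],[0,0,0,0,0,-0.4,-1],[0,0,0,0,0,-0.4,-1],[0,0,0,0,0,-0.4,-1]]

```text
time_s: 38.3
position: [0.6196, 0.1692, 0.2046]
tcp_rot: [[-0.234, 0.972, -0.003], [0.972, 0.234, -0.0], [0.0, -0.003, -1.0]]
force: [-4.0, -0.8, -4.4]
opening: 0.228
```

Emit:
send_rows:
  moves:
    - [[0,0,0,0,0,-0.4,-1],[0,0,0,0,0,-0.4,-1],[0,0,0,0,0,-0.4,-1],[0,0,0,0,0,0,-1],[0,0,0,0,0,0,-1]]

```text
time_s: 38.8
position: [0.6198, 0.1692, 0.2174]
tcp_rot: [[-0.234, 0.972, -0.003], [0.972, 0.234, -0.0], [0.0, -0.003, -1.0]]
force: [-5.4, -1.9, -1.6]
opening: 0.227
```

Emit:
send_rows:
  moves:
    - [[0,0,0,0,0,-0.4,-1],[0,0,0,0,0,-0.4,-1],[0,0,0,0,0,-0.4,-1],[0,0,0,0,0,-0.4,-1],[0,0,0,0,0,-0.4,-1]]

```text
time_s: 39.3
position: [0.6198, 0.1693, 0.2368]
tcp_rot: [[-0.233, 0.972, -0.003], [0.972, 0.233, -0.0], [0.0, -0.003, -1.0]]
force: [-5.1, -0.9, -5.0]
opening: 0.227
```

Emit:
send_rows:
  moves:
    - [[0,0,0,0,0,-0.3,-1],[0,0,0,0,0,-0.3,-1],[0,0,0,0,0,0,-1],[0,0,0,0,0,0,-1],[0,0,0,0,0,0,-1]]

```text
time_s: 39.8
position: [0.62, 0.1692, 0.2434]
tcp_rot: [[-0.234, 0.972, -0.002], [0.972, 0.234, -0.0], [0.0, -0.002, -1.0]]
force: [-5.7, -1.2, -2.2]
opening: 0.227
```

The clamp side was pressed all the way, 5.8 N at about 7 mm from the edge. Returning along the same path.

Emit:
send_rows:
  moves:
    - [[0,0,0,0,-2,0,-1],[0,0,0,0,-2,0,-1],[0,0,0,0,0,-3,-1],[0,0,0,0,0,-3,-1],[0,0,6.4,0,0,0,-1]]

```text
time_s: 40.3
position: [0.5889, 0.1609, 0.3107]
tcp_rot: [[-0.12, 0.993, 0.022], [0.993, 0.12, 0.003], [0.0, 0.022, -1.0]]
force: [0.5, -0.8, -3.0]
opening: 0.228
```

Emit:
send_rows:
  moves:
    - [[0,0,6.4,0,0,0,-1],[0,0,6.4,0,0,0,-1],[0,0,0,-2.5,-0.1,0,-1],[0,0,0,-3.5,-0.17,0,-1],[0,0,0,-3.5,-0.17,0,-1]]

```text
time_s: 40.8
position: [0.572, 0.0653, 0.3055]
tcp_rot: [[0.099, 0.995, 0.012], [0.995, -0.099, 0.0], [0.001, 0.012, -1.0]]
force: [0.7, 0.1, -2.8]
opening: 0.229
```

Emit:
send_rows:
  moves:
    - [[0,0,0,-3.5,-0.17,0,-1],[0,0,0,-3.5,-0.17,0,-1],[0,0,0,-3.5,-0.17,0,-1],[0,0,0,-3.5,-0.17,0,-1],[0,0,0,-3.5,-0.17,0,-1]]

```text
time_s: 41.3
position: [0.5458, -0.1101, 0.3056]
tcp_rot: [[0.101, 0.995, 0.012], [0.995, -0.101, -0.004], [-0.002, 0.012, -1.0]]
force: [0.1, 0.3, -2.9]
opening: 0.23
```

Emit:
send_rows:
  moves:
    - [[0,0,0,-3.5,-0.17,0,-1],[0,0,0,-3.0,-0.17,0,-1],[0,0,0,-1.0,-0.2,0,-1],[0,0,0,0,0,0,-1],[0,0,0,0,0,0,-1]]

```text
time_s: 41.8
position: [0.5306, -0.1811, 0.3039]
tcp_rot: [[0.1, 0.995, 0.004], [0.995, -0.1, -0.0], [-0.0, 0.004, -1.0]]
force: [-0.2, 0.2, -2.9]
opening: 0.228
```

Emit:
send_rows:
  moves:
    - [[0,0,0,0,0,3,-1],[0,0,0,0,0,3,-1],[0,0,0,0,0,2,-1],[0,0,0,0,0,2,-1],[0,0,0,0,0,2,-1]]

```text
time_s: 42.3
position: [0.5307, -0.1799, 0.1827]
tcp_rot: [[0.098, 0.995, 0.002], [0.995, -0.098, -0.0], [-0.0, 0.002, -1.0]]
force: [-0.5, -0.5, -2.0]
opening: 0.231
```

Emit:
send_rows:
  moves:
    - [[0,0,0,0,0,1,-1],[0,0,0,0,0,0.8,-1],[0,0,0,0,0,0.5,-1],[0,0,0,0,0,0,-1],[0,0,0,0,0,0,-1]]

```text
time_s: 42.8
position: [0.53, -0.1817, 0.1606]
tcp_rot: [[0.099, 0.995, 0.001], [0.995, -0.099, -0.001], [-0.001, 0.001, -1.0]]
force: [0.3, 0.3, -2.6]
opening: 0.226
```

Back in the slot with no side load. Setting it down, releasing and rising clear.

Emit:
send_rows:
  moves:
    - [[0,0,0,0,0,0.15,-1],[0,0,0,0,0,0,-1],[0,0,0,0,0,0,0.2],[0,0,0,0,0,0,1],[0,0,0,0,0,0,1]]

```text
time_s: 43.3
position: [0.5297, -0.1817, 0.159]
tcp_rot: [[0.1, 0.995, 0.001], [0.995, -0.1, -0.001], [-0.0, 0.001, -1.0]]
force: [0.6, -1.4, 0.4]
opening: 0.415
```

Emit:
send_rows:
  moves:
    - [[0,0,0,0,0,0,1],[0,0,0,0,0,0,1],[0,0,0,0,0,0,1],[0,0,0,0,0,0,1],[0,0,0,0,0,-2,1]]

```text
time_s: 43.8
position: [0.5276, -0.1805, 0.1764]
tcp_rot: [[0.1, 0.995, -0.005], [0.995, -0.1, 0.003], [0.003, -0.006, -1.0]]
force: [-0.3, -1.0, 0.5]
opening: 0.873
```

Emit:
send_rows:
  moves:
    - [[0,0,0,0,0,-3,1],[0,0,0,0,0,-3,1],[0,0,0,0,0,-3,1],[0,0,0,0,0,-3,1],[0,0,0,0,0,-3,1]]

```text
time_s: 44.3
position: [0.5291, -0.1813, 0.3297]
tcp_rot: [[0.099, 0.995, -0.0], [0.995, -0.099, 0.0], [0.0, -0.0, -1.0]]
force: [0.1, -0.4, -1.1]
opening: 0.997
```

Emit:
send_rows:
  moves:
    - [[0,0,0,-3,0,0,1],[0,0,0,-3,0,0,1],[0,0,0,-3,0,0,1],[0,0,0,0,0,0,1],[0,0,0,0,0,0,1]]

```text
time_s: 44.8
position: [0.5201, -0.2712, 0.3281]
tcp_rot: [[0.101, 0.995, -0.001], [0.995, -0.101, 0.001], [0.001, -0.001, -1.0]]
force: [-0.5, 1.2, -0.6]
opening: 0.996
```

```bash
cp pics/l6_s.png pics/ref.png
python3 - <<'E'
from rig import capture,spot_in
import cv2,numpy as np
s=capture("side");cv2.imwrite("pics/end_s.png",s);m=s.max(2)
print([(r,round(float(np.flatnonzero(m[r,345:375]<40).mean())+345,1)) for r in range(188,228,3) if (m[r,345:375]<40).sum()>2])
for c,n in(("side",["handle","sauce_bottle","dredger","tongs"]),("top",["sauce_bottle","dredger","tongs","caddy"])):
    if c=="top":cv2.imwrite("pics/end_t.png",capture(c))
    for t in n:print(c,t,[(np.round(d["location"],3).tolist(),round(d["p"],2)) for d in spot_in(c,t)[:2]])
E
```

```text
[(194, 358.0), (197, 357.5), (200, 356.5), (203, 357.5), (206, 357.0), (209, 357.0), (212, 357.0), (215, 357.5), (218, 356.5)]
side handle [([0.426, -0.44, 0.007], 0.87), ([0.338, -0.174, 0.01], 0.76)]
side sauce_bottle [([0.722, 0.025, 0.095], 0.87)]
side dredger [([0.629, -0.423, 0.078], 0.74)]
side tongs [([0.663, 0.446, 0.011], 0.89), ([0.532, -0.177, 0.115], 0.56)]
top sauce_bottle [([0.717, -0.0, 0.125], 0.71), ([0.623, 0.171, 0.1], 0.41)]
top dredger [([0.534, -0.18, 0.104], 0.45)]
top tongs [([0.667, 0.441, 0.01], 0.64)]
top caddy [([0.58, -0.168, 0.096], 0.78)]
```

```bash
python3 -c "
from rig import bot;print(bot.hand_in())"
```

```text
the job is handed in; nothing more can be done
None
```

I wiped both faces of the scraper on the bar, plain side first and then clamp side. I stood it back in its compartment handle up, let go and handed in at about 45 s of the 72 s.

**Regrasp:** the last joint's range wouldn't let me turn the scraper round in one grip. I set it down in the slot twice and took it again from the other side.

**Wiping:** for both faces I measured 4–6 N from about 65–70 mm above the edge up to about 7 mm. The bar angle came from my image fit (about 13.5°, good to 1–2°).

**Last checks:**
- **Scraper:** the side camera shows the handle standing nearly upright, at image column 357, rows 194–218. I checked the final stand by numbers only, because my 12 views were used up.
- **Bottle, dredger and tongs:** the side camera puts all three within 5 mm of where they started.
- **Checks that disagreed:** in the last pictures the handle detector reported only the orange look-alikes. The top camera's dredger detection (low score, 0.45) landed on the caddy instead.

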